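# Snap two power modules flat into their keyed tray nests

### The arm

A 6-joint arm with a two-finger parallel gripper is mounted at the origin on a cart in front of the work surface, level with it; the furniture and walls round the work are solid. World frame = base frame: x ahead of the robot, y to its left, z up, the work surface at z = 0. Lengths are in mm, angles in rad, forces in N, time in s.
With the tool pointing down it reaches from about 275 to 875 mm from the base axis. Payload 12.5 kg.
Tool frame: the origin (TCP) lies midway between the tips of the shut fingers; the grasp point (between the pads) lies 19 mm behind it (ctrl.pinch_z is the distance from the TCP to the grasp point, in mm); z points along the fingers, y is the line along which they close (so a half turn about z gives the same grasp; the last joint's range is limited). The gripper opens to 85 mm and grips with 20 to 120 N. Pads are 22 mm wide; open, the fingers measure 114 mm over their backs; the gripper's body (76 mm by 85 mm) begins 54 mm behind the grasp point. The pads swing forward as they close: fully open they stand 13 mm farther back than shut.
Start: joints at [1.224, 0.351, 1.652, -0, 1.139, -0.085], TCP at [142.319, 531.253, 231.29] pointing down, gripper open.
Joint ranges: [-2.75, 2.75], [-0.79, 2.1], [0.01, 2.65], [-1.57, 4.71], [0.07, 3.14], [-2.87, 2.87]. Speed limits (rad/s): [2.22, 2.22, 2.79, 3.14, 3.14, 3.14].

### API

Orientations are given as a unit quaternion [x, y, z, w].
In Python, from rig import ctrl gives the robot as it stands.
- The arm moves only by the tool move_arm, never from a script. Its argument "rows" is a list of rows, each an object with "slide": the shift along the world's x, y, z in mm, a list of three; "angular": the turn, a rotation vector about the world's x, y, z in rad, a list of three. In form: [{"slide": [x, y, z], "angular": [ax, ay, az]}, ...]. A call has 1 to 5 rows; each row is the pose to reach, as a shift and turn from the pose commanded when the call began; what a row does not reach only later rows make up. A row lasts 1/8 s, in which the tool goes at most 62.5 mm and 10.7 degrees, less where a joint would pass 70% of its speed; a pose out of reach is approached as far as the arm can. A call with a gripper value outside its range is refused whole. "grip" is the finger opening in mm, from 0 to 85.4, set as the call begins (left out, the last holds). The fingers move at their own pace and stop on an object; the grip force is fixed at half the most. Time passes only in rows, so rows that repeat a pose let the fingers close. It gives the time, the measured TCP pose, the force, the opening and the grip force at its end, in the units of the state.
- ctrl.get_state(): the state, without advancing time (a new reading comes with each control period).
- ctrl.capture(name): name is "side" or "top" or "wrist"; returns a dict with "pixels" (420x560x3 uint8, red, green, blue), "camera_matrix" (3x3 intrinsics, pixels), "rvec" (rotation vector, rad) and "tvec" (3), from world to camera coordinates, as OpenCV has them. Camera axes: x right, y down, z forward; pixel columns grow to the right and rows downward; lengths in mm; the calibration is good to about 2 mm. The wrist camera is an equidistant fisheye: a pixel r from the principal point sees the ray r / f radians off the axis. A picture is of the moment at which its call begins. There is no depth.
- ctrl.close_job(): hands the job in; it is judged then, once.
The state is a dict: "time": time; "joint_positions": joint angles; "dq": joint speeds; "joint_torque": joint torques, N m; "tool_pos": TCP position; "tcp_rot": TCP orientation; "force": force on the tool from outside, world axes, zero at the start; "wrist_torque": the same for the moment, N m; "width": finger opening in mm; "finger_force": force on a finger pad.
Only numpy, scipy, OpenCV 4.12 (cv2) and the standard library are available. Lean on these libraries where they do the work, as an engineer would, in place of code of your own. Each camera call takes 0.05 s, during which the arm holds its last target. There are 200 camera calls.

### The job

Lay the two power modules (aluminium plates with a black heat sink) flat in the kit tray, each in the nest whose slot matches its tongue: one has the tongue in the middle of its end, the other at the side. The nest inserts are clamped up to a finger-width further along in some trays than in others, so feel for the end and do not force anything. Hook each tongue under the steel lip with the module tilted, then press the other end down until the spring catch snaps shut over it and the plate lies flush on the nest floor. Leave the other things on the bench where they are.

Things in the scene. Friction and masses are not known exactly. Their poses are not given: they have to be found in the camera images.
- tray: Grey painted kit tray, a plate 132 (x) x 200 (y) x 6 mm fixed to the bench, carrying two nest inserts of black plastic rails, each with a steel lip at one end and a dark spring catch at the other, firmly clamped. Origin: centre of its underside; nest A's +x is the tray's +x, nest B's +x the tray's -y.
- module_a: Module A: aluminium plate 60 (x) x 44 x 5 mm with a 22 mm wide, 5 mm thick tongue jutting 12 mm from its +x end, in the middle of that end. On it a fixed black finned heat sink 24 (x) x 32 (y) x 18 mm, centred 4 mm along +x from the origin, top 23 mm up: grip this. About 70 g. Origin: centre of the 60 x 44 underside; +x to the tongue, z up. Starts flat on the bench.
- module_a_tongue (a point): Middle of the outer end of module A's tongue, on its underside: 42 mm along +x from the module's origin.
- nest_a: Nest A for module A: a fixed frame, not the insert itself. Origin on its floor, 6 mm above the tray's underside. The insert (rails, lip, catch) is clamped shifted 0 to 12 mm along +x, anew each time; no pose tells it: feel or look. At 0 a seated module's frame is this one; +x to the key slot, mid-end (y = 0). 1.5 mm clearance all round; rails 7 mm high, y = 23.5 to 31 mm.
- nest_a_key (a point): Where module A's tongue point belongs at shift 0 (add the shift to every x here): under a steel lip (x = 38 to 50; underside 8.5, top 12.5 mm above the floor), 1.5 mm short of the end wall, x = 43.5. The lip bars a straight drop: tilt about 20 degrees tongue down, tip on the floor at x about 33, slide it under till it meets the wall (5 N), then lay the other end down.
- catch_a (a joint): Spring catch at the -x end of nest A: 0 at rest, to 0.009 m as its nose is pushed to -x. At rest (shift 0) nose tip at x = -25.5, hook 6.5 mm up; its slope, 30 degrees off vertical, rises to 15 mm; housing x = -38 to -52 (tail to -58), 17.5 mm high. 1.75 N preload + 0.35 N/mm. The plate's end, pressed on the slope with 5 to 15 N, drives it back about 3 mm; then it snaps out over the plate.
- module_b: Module B: aluminium plate 60 (x) x 44 x 5 mm with a 22 mm wide, 5 mm thick tongue jutting 12 mm from its +x end, flush with the +y long edge (tongue centre at y = +11 mm). On it a fixed black finned heat sink 24 (x) x 32 (y) x 18 mm, centred 4 mm along +x from the origin, top 23 mm up: grip this. About 70 g. Origin: centre of the 60 x 44 underside; +x to the tongue, z up. Starts flat on the bench.
- module_b_tongue (a point): Middle of the outer end of module B's tongue, on its underside: 42 mm along +x from the module's origin.
- nest_b: Nest B for module B: a fixed frame, not the insert itself. Origin on its floor, 6 mm above the tray's underside. The insert (rails, lip, catch) is clamped shifted 0 to 12 mm along +x, anew each time; no pose tells it: feel or look. At 0 a seated module's frame is this one; +x to the key slot, at the +y side (centre y = +11). 1.5 mm clearance all round; rails 7 mm high, y = 23.5 to 31 mm.
- nest_b_key (a point): Where module B's tongue point belongs at shift 0 (add the shift to every x here): under a steel lip (x = 38 to 50; underside 8.5, top 12.5 mm above the floor), 1.5 mm short of the end wall, x = 43.5. The lip bars a straight drop: tilt about 20 degrees tongue down, tip on the floor at x about 33, slide it under till it meets the wall (5 N), then lay the other end down.
- catch_b (a joint): Spring catch at the -x end of nest B: 0 at rest, to 0.009 m as its nose is pushed to -x. At rest (shift 0) nose tip at x = -25.5, hook 6.5 mm up; its slope, 30 degrees off vertical, rises to 15 mm; housing x = -38 to -52 (tail to -58), 17.5 mm high. 1.75 N preload + 0.35 N/mm. The plate's end, pressed on the slope with 5 to 15 N, drives it back about 3 mm; then it snaps out over the plate.
- board_small_1: Bystander: loose small green circuit board 30 x 62 x 11 mm on the pink foam. Origin under its centre.
- board_small_2: Bystander: loose small green circuit board 37 x 50 x 13 mm on the pink foam. Origin under its centre.
- loupe: Bystander: black eye loupe, 34 mm wide, 30 mm high. Origin under its centre.
- trafo: Bystander: small grey and yellow transformer 26 x 30 x 26 mm. Origin under its centre.

How it is judged (in metres and radians):
At the end, for the whole second after the job is handed in: Each module in its own nest, tongue to the lip: origin and tongue end within 3.5 mm (horizontally) of their places for some insert shift of 0 to 12 mm, under 2.5 mm above the floor, plate level within 0.05 rad, both catches back out (under 1.5 mm), modules released and at rest (x of module_a in the frame of nest_a between -0.0035 and 0.0155 m and y of module_a in the frame of nest_a between -0.0035 and 0.0035 m and x of module_a_tongue in the frame of nest_a between 0.0385 and 0.0575 m and y of module_a_tongue in the frame of nest_a between -0.0035 and 0.0035 m and z of each of module_a, module_a_tongue in the frame of nest_a below 0.0025 m and angle between each of module_a, module_b's own z axis and vertical below 0.05 rad and value of joint each of catch_a, catch_b below 0.0015 m and linear speed of each of module_a, module_b below 0.01 m/s and contact force between the fingers and module_a below 0.05 N and x of module_b in the frame of nest_b between -0.0035 and 0.0155 m and y of module_b in the frame of nest_b between -0.0035 and 0.0035 m and x of module_b_tongue in the frame of nest_b between 0.0385 and 0.0575 m and y of module_b_tongue in the frame of nest_b between 0.0075 and 0.0145 m and z of each of module_b, module_b_tongue in the frame of nest_b below 0.0025 m and contact force between the fingers and module_b below 0.05 N); the robot touches nothing.
It fails at once if a module was jammed against the tray with over 70 N (contact force between any of module_a, module_b and tray above 70 N).
It fails at once if a bystander (either small board, the loupe or the transformer) was moved by more than 20 mm (distance of any of board_small_1, board_small_2, loupe, trafo from where it was at the start of the episode above 0.02 m).
It also fails if it takes over 72 s, if anything falls off the work surface, if the arm or the gripper's body presses on something with over 40 N, if the wrist force passes 120 N, or if a joint passes its speed limit or range.

## Working session

There is one attempt and no reset: what is moved stays moved. The work goes in short steps, Python scripts to look and compute and a tool call to move; the robot and the scene stay as the last step left them, time stands still between calls to the robot, and variables do not carry over. Pictures are saved under pics/ and viewed, at most 10 in all, crops included, and the job is handed in when it is done.

Besides the shell and the picture viewer there is one more tool, called after ">>>" in YAML: its name, and indented under it one key for each argument. move_arm: Moves the arm, as the interface text tells. Its arguments: {"type":"object","properties":{"rows":{"type":"array"},"grip":{"type":"number"}},"required":["rows"]}

```bash
mkdir -p pics; ls; python3 - <<'E'
from rig import ctrl
import cv2,numpy as np,pickle
d={}
for n in ["top","side"]:
    c=ctrl.capture(n); d[n]=c
    cv2.imwrite(f"pics/{n}0.png",c["pixels"][:,:,::-1])
    R=cv2.Rodrigues(np.array(c["rvec"],float))[0]
    print(n,np.round(c["camera_matrix"],1).tolist(),np.round(-R.T@np.ravel(c["tvec"])),np.round(R,2).tolist())
pickle.dump(d,open("c0.pkl","wb"))
print(ctrl.get_state())
E
```

```text
pics
top [[401.9, 0.0, 284.4], [0.0, 401.9, 209.6], [0.0, 0.0, 1.0]] [ 439.  -48. 1042.] [[0.0, -1.0, 0.02], [-0.99, -0.0, -0.11], [0.11, -0.02, -0.99]]
side [[463.9, 0.0, 275.6], [0.0, 463.9, 208.6], [0.0, 0.0, 1.0]] [ 534. -950.  476.] [[1.0, -0.07, -0.01], [-0.04, -0.44, -0.9], [0.06, 0.89, -0.44]]
{'time': 0.1, 'joint_positions': array([ 1.22437766e+00,  3.51170560e-01,  1.65236572e+00, -2.92381462e-06,
        1.13905815e+00, -8.45899980e-02]), 'dq': array([-0.00062776, -0.00118403, -0.00045336,  0.00180511, -0.00275564,
        0.00025584]), 'joint_torque': array([ 1.48960935e-03, -5.06834579e+01, -2.91874963e+01, -4.97595659e-05,
        2.62596317e-03, -7.79218823e-06]), 'tool_pos': array([142.23799924, 530.989475  , 230.81656899]), 'tcp_rot': array([ 1.30540086e-01,  9.91442906e-01, -4.89581205e-04, -1.05812227e-04]), 'force': array([ 0.52234993,  0.13531833, -0.47918099]), 'wrist_torque': array([ 0.06313384, -0.03658004,  0.04640719]), 'finger_force': 0.0, 'width': 85.51337353512847}
```

View pics/top0.png

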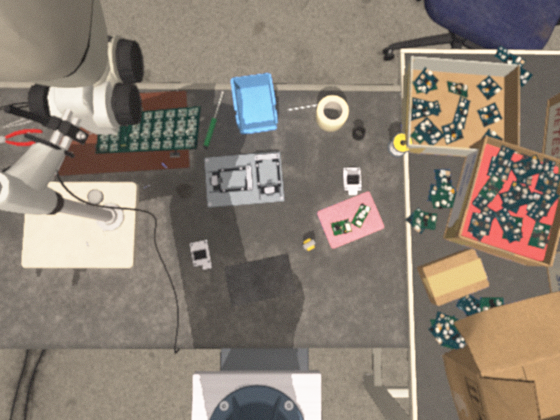

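View pics/side0.png

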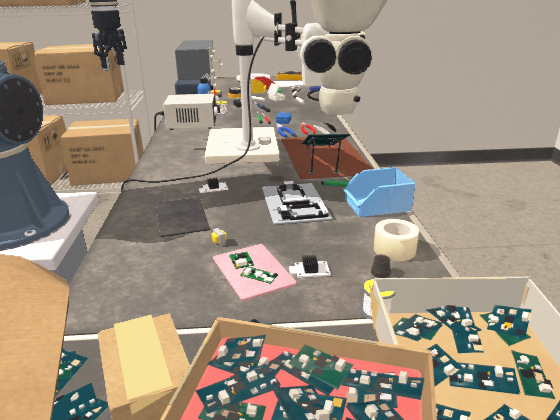

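The top view shows the tray around (245,180) px and modules at (352,180) and (201,254). The bystanders are on the pink foam at (350,220), the loupe at (358,133) and the trafo at (309,244). I'll zoom in next.

```bash
python3 - <<'E'
import cv2,numpy as np,pickle
d=pickle.load(open("c0.pkl","rb"))
t=d["top"]["pixels"][:,:,::-1]
def cr(u,v,w,h,s): return cv2.resize(t[v:v+h,u:u+w],None,fx=s,fy=s,interpolation=cv2.INTER_CUBIC)
a=cr(200,145,90,66,6) # 540x396
b=cr(332,160,40,40,6);c=cr(182,234,40,40,6) #240
im=np.zeros((560,800,3),np.uint8); im[:396,:540]=a; im[:240,550:790]=b; im[250:490,550:790]=c
for k in range(0,90,10): cv2.putText(im,str(200+k),(k*6,410),0,.35,(255,255,255),1)
cv2.imwrite("pics/z1.png",im)
E
```

```text
(no output)
```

View pics/z1.png

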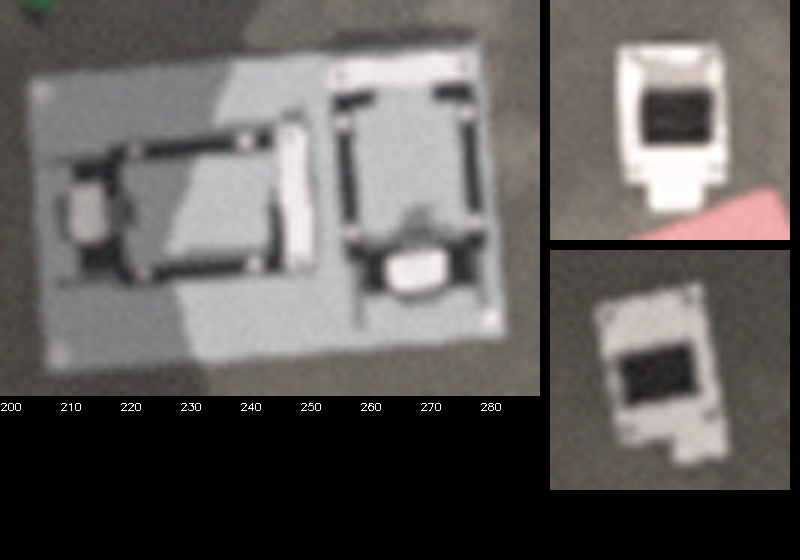

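```bash
cat > h.py <<'E'
import cv2,numpy as np
from scipy.spatial.transform import Rotation as Ro
def ray(c,u,v,fish=False):
    K=np.array(c["camera_matrix"]);R=cv2.Rodrigues(np.array(c["rvec"],float))[0];o=-R.T@np.ravel(c["tvec"])
    x=np.array([(u-K[0,2])/K[0,0],(v-K[1,2])/K[1,1]]);
    if fish:
        r=np.hypot(*x); d=np.array([*(x/r*np.sin(r)),np.cos(r)]) if r>1e-9 else np.array([0,0,1.])
    else: d=np.array([*x,1])
    return o,R.T@d
def at(c,u,v,z,fish=False):
    o,d=ray(c,u,v,fish); return (o+d*(z-o[2])/d[2])[:2]
def proj(c,P,fish=False):
    K=np.array(c["camera_matrix"]);R=cv2.Rodrigues(np.array(c["rvec"],float))[0]
    q=np.atleast_2d(P)@R.T+np.ravel(c["tvec"])
    if fish:
        rr=np.hypot(q[:,0],q[:,1]);th=np.arctan2(rr,q[:,2]);x=q[:,:2]/rr[:,None]*th[:,None]
    else: x=q[:,:2]/q[:,2:]
    return x*[K[0,0],K[1,1]]+K[:2,2]
E
python3 - <<'E'
from h import *; import pickle
c=pickle.load(open("c0.pkl","rb"))["top"]
def f(n,pts,u0,v0,z,ox=0,oy=0):
    for X,Y in pts:
        print(n,np.round(at(c,(X-ox+.5)/6-.5+u0,(Y-oy+.5)/6-.5+v0,z),1))
f("tray",[(27,78),(480,40),(507,338),(47,372)],200,145,6)
f("lipA",[(330,55),(478,50),(335,92),(472,85)],200,145,18.5)
f("lipB",[(277,122),(312,122),(285,270),(316,270)],200,145,18.5)
f("catA",[(417,270)],200,145,23)
f("catB",[(87,212)],200,145,23)
f("A plate",[(617,45),(722,45),(620,180),(728,178),(650,210),(702,208)],332,160,5,550,0)
f("A sink",[(643,88),(712,88),(640,145),(712,145)],332,160,23,550,0)
f("B plate",[(594,305),(700,285),(622,444),(677,465),(727,455)],182,234,5,550,250)
f("B sink",[(618,355),(690,345),(628,403),(697,392)],182,234,23,550,250)
f("foamcorner",[(770,190)],332,160,3,550,0)
E
```

```text
tray [695.2 143. ]
tray [713.3 -55.1]
tray [581.1 -67.1]
tray [565.7 131.4]
lipA [703.  10.]
lipA [705.5 -54.2]
lipA [686.6   7.7]
lipA [690.  -51.6]
lipB [673.2  32.6]
lipB [673.3  17.5]
lipB [608.5  28.4]
lipB [608.6  15.1]
catA [608.  -28.3]
catB [632.6 112.9]
A plate [ 671.7 -221.8]
A plate [ 671.9 -268.1]
A plate [ 611.6 -222.1]
A plate [ 612.7 -269.5]
A plate [ 598.4 -235.1]
A plate [ 599.4 -257.8]
A sink [ 648.8 -229.7]
A sink [ 648.9 -259.6]
A sink [ 623.9 -228. ]
A sink [ 624.  -259.1]
B plate [472.3 176.7]
B plate [480.9 131.8]
B plate [413.5 163.3]
B plate [404.7 139.8]
B plate [408.9 118.8]
B sink [450.9 162.2]
B sink [455.1 132.3]
B sink [430.9 157.6]
B sink [435.5 128.9]
foamcorner [ 607.7 -288.3]
```

>>> move_arm:
  rows:
    - {"slide": [30,-48,0],"angular": [0,0,-0.18]}
    - {"slide": [60,-96,0],"angular": [0,0,-0.36]}
    - {"slide": [90,-144,0],"angular": [0,0,-0.54]}
    - {"slide": [120,-192,0],"angular": [0,0,-0.72]}
    - {"slide": [150,-240,0],"angular": [0,0,-0.9]}

```text
time: 0.72
tool_pos: [292.9, 289.6, 231.3]
tcp_rot: [0.551, 0.834, 0.0, 0.0]
force: [0.8, -0.1, -1.0]
width: 85.5
finger_force: 0.0
```

>>> move_arm:
  rows:
    - {"slide": [30,-48,0],"angular": [0,0,-0.18]}
    - {"slide": [60,-96,0],"angular": [0,0,-0.36]}
    - {"slide": [90,-144,0],"angular": [0,0,-0.54]}
    - {"slide": [120,-192,0],"angular": [0,0,-0.72]}
    - {"slide": [150,-240,0],"angular": [0,0,-0.9]}

```text
time: 1.35
tool_pos: [442.9, 49.4, 231.3]
tcp_rot: [0.859, 0.511, 0.0, -0.0]
force: [-0.1, 1.0, 0.4]
width: 85.2
finger_force: 0.0
```

>>> move_arm:
  rows:
    - {"slide": [30,-40,0],"angular": [0,0,-0.18]}
    - {"slide": [60,-80,0],"angular": [0,0,-0.36]}
    - {"slide": [90,-120,0],"angular": [0,0,-0.54]}
    - {"slide": [120,-160,0],"angular": [0,0,-0.72]}
    - {"slide": [150,-200,0],"angular": [0,0,-0.9]}

```text
time: 1.98
tool_pos: [593.0, -150.2, 230.9]
tcp_rot: [0.996, 0.087, -0.0, -0.0]
force: [0.2, 1.1, 0.2]
width: 85.4
finger_force: 0.0
```

```bash
python3 - <<'E'
from rig import ctrl
from h import *
import pickle
c=ctrl.capture("wrist"); pickle.dump(c,open("w1.pkl","wb"))
cv2.imwrite("pics/w1.png",cv2.resize(c["pixels"][:,:,::-1],(784,588),interpolation=cv2.INTER_CUBIC))
s=ctrl.get_state(); print(s["time"],s["tool_pos"],s["tcp_rot"],s["joint_positions"],c["camera_matrix"])
E
```

```text
2.025 [ 595.28230954 -154.3814813   230.59219199] [9.96689955e-01 8.12915627e-02 4.33969488e-04 7.92516012e-04] [-3.28958005e-01  4.68932869e-01  1.47604561e+00 -1.19018758e-03
  1.19518623e+00  1.07951135e+00] [[325.1922621    0.         280.00887148]
 [  0.         325.1922621  210.14302666]
 [  0.           0.           1.        ]]
```

View pics/w1.png

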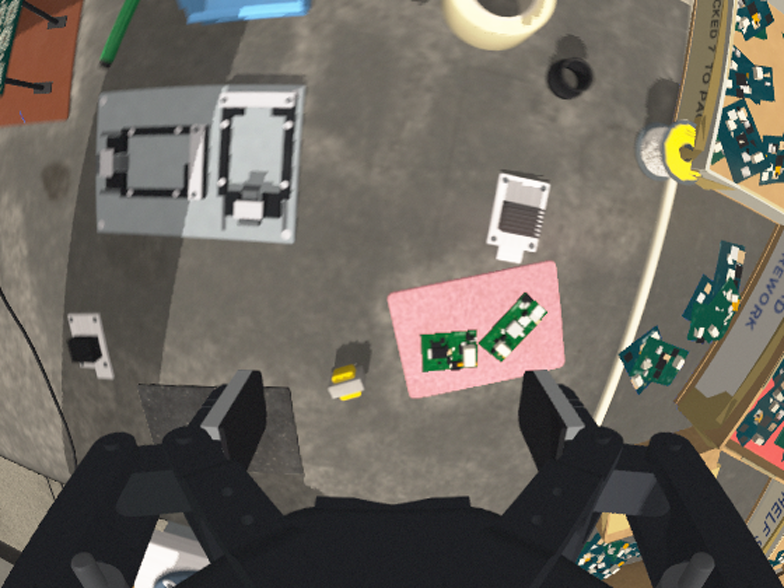

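The wrist view shows module A at (518,215), the tray at (200,165) with nest A on its right side and nest B on its left, and module B at (90,345). The boards are on the foam and the trafo is at (345,380).

```bash
python3 - <<'E'
from h import *; import pickle
c=pickle.load(open("w1.pkl","rb"))
s=560/784
def f(n,pts,z):
    for X,Y in pts: print(n,np.round(at(c,(X+.5)*s-.5,(Y+.5)*s-.5,z,True),1))
f("A plate",[(501,171),(551,181),(487,244),(536,255),(498,260),(520,263)],5)
f("A sink",[(507,201),(545,209),(500,230),(538,238)],23)
f("tray",[(101,95),(305,86),(294,242),(97,232)],6)
f("lipA",[(221,94),(296,91),(221,107),(294,106)],18.5)
f("lipB",[(194,125),(206,125),(189,199),(202,199)],18.5)
f("railA screws",[(222,127),(286,126),(225,185),(285,182)],13)
f("railB screws",[(127,130),(179,130),(126,192),(174,192)],13)
P=np.array([[c0,c1,z] for c0,c1,z in [(634,-244,23)]]);print(proj(c,P,True)/s)
E
python3 - <<'E'
import pickle,cv2
c=pickle.load(open("w1.pkl","rb"))["pixels"][:,:,::-1]
cv2.imwrite("pics/w1z.png",cv2.resize(c[50:180,60:220],None,fx=5,fy=4.6,interpolation=cv2.INTER_CUBIC))
E
```

```text
A plate [ 674.4 -225.8]
A plate [ 676. -270.]
A plate [ 612.6 -226.9]
A plate [ 611.6 -271.5]
A plate [ 601.  -239.3]
A plate [ 602.1 -259. ]
A sink [ 651.9 -231.1]
A sink [ 652.4 -263.5]
A sink [ 628.2 -230.4]
A sink [ 628.2 -263.2]
tray [697.2 137.6]
tray [715.2 -58. ]
tray [586.7 -68.5]
tray [568.4 129. ]
lipA [700.8   7.5]
lipA [708.7 -54.3]
lipA [690.1   5.7]
lipA [696.6 -54.8]
lipB [673.6  27.6]
lipB [674.4  16.6]
lipB [612.   24.3]
lipB [613.4  12.2]
railA screws [674.1   4.3]
railA screws [680.4 -49.8]
railA screws [626.7  -5.1]
railA screws [635.6 -55.8]
railB screws [665.6  97.3]
railB screws [668.5  43.8]
railB screws [610.6  92.1]
railB screws [615.6  41.9]
[[517.35052064 226.07788944]]
```

>>> move_arm:
  rows:
    - {"slide": [23,-48,-50],"angular": [0,0,-0.162]}
    - {"slide": [46,-97,-100],"angular": [0,0,-0.162]}
    - {"slide": [46,-97,-130],"angular": [0,0,-0.162]}
    - {"slide": [46,-97,-130],"angular": [0,0,-0.162]}
  grip: 60

```text
time: 2.52
tool_pos: [636.3, -245.7, 97.2]
tcp_rot: [1.0, 0.008, -0.003, -0.002]
force: [-0.5, -0.8, 0.1]
width: 59.9
finger_force: 0.0
```

```bash
python3 - <<'E'
from rig import ctrl
from h import *
import pickle
c=ctrl.capture("wrist"); pickle.dump(c,open("w2.pkl","wb"))
cv2.imwrite("pics/w2.png",cv2.resize(c["pixels"][:,:,::-1],(784,588),interpolation=cv2.INTER_CUBIC))
s=ctrl.get_state(); print(s["time"],s["tool_pos"],Ro.from_quat(s["tcp_rot"]).as_matrix().round(3).tolist())
R=cv2.Rodrigues(np.array(c["rvec"],float))[0];print(-R.T@np.ravel(c["tvec"]),R.round(2))
print(proj(c,[[*s["tool_pos"][:2],23],[638,-245,23]],True)*1.4)
E
```

```text
2.575 [ 637.56626877 -245.41492344  100.28952784] [[1.0, 0.017, -0.003], [0.017, -1.0, 0.001], [-0.003, -0.001, -1.0]]
[ 711.20402056 -244.716907    238.9352616 ] [[ 0.02 -1.   -0.  ]
 [-0.95 -0.02  0.3 ]
 [-0.3  -0.   -0.96]]
[[391.980159   306.7721824 ]
 [391.16647698 305.93853182]]
```

View pics/w2.png

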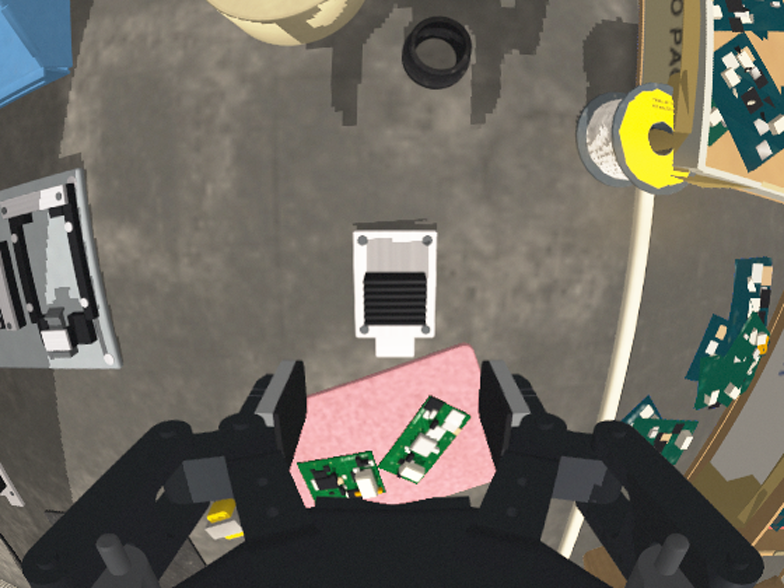

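```bash
python3 - <<'E'
from h import *; import pickle
c=pickle.load(open("w2.pkl","rb"))
s=560/784
def f(n,pts,z):
    for X,Y in pts: print(n,np.round(at(c,(X+.5)*s-.5,(Y+.5)*s-.5,z,True),1))
f("A plate",[(354,232),(436,232),(356,337),(436,337),(376,356),(413,356)],5)
f("A sink",[(363,274),(426,274),(363,326),(426,326)],23)
E
```

```text
A plate [ 672.2 -224.9]
A plate [ 673.  -267.6]
A plate [ 613.4 -225.6]
A plate [ 614.1 -270.2]
A plate [ 601.9 -236.8]
A plate [ 602.3 -257.7]
A sink [ 654.4 -230.8]
A sink [ 654.9 -261.7]
A sink [ 627.  -230.7]
A sink [ 627.6 -262.8]
```

>>> move_arm:
  rows:
    - {"slide": [1,-1,-40],"angular": [0,0,0]}
    - {"slide": [1,-1,-75],"angular": [0,0,0]}
    - {"slide": [1,-1,-92],"angular": [0,0,0]}
    - {"slide": [1,-1,-92],"angular": [0,0,0]}

```text
time: 3.08
tool_pos: [639.6, -246.4, 10.2]
tcp_rot: [1.0, 0.009, 0.0, 0.0]
force: [0.4, -0.6, 0.3]
width: 60.0
finger_force: 0.0
```

>>> move_arm:
  rows:
    - {"slide": [0,0,0],"angular": [0,0,0]}
    - {"slide": [0,0,0],"angular": [0,0,0]}
    - {"slide": [0,0,0],"angular": [0,0,0]}
    - {"slide": [0,0,0],"angular": [0,0,0]}
  grip: 10

```text
time: 3.58
tool_pos: [640.4, -247.2, 11.5]
tcp_rot: [1.0, 0.009, 0.001, 0.001]
force: [-1.8, 0.1, 7.0]
width: 30.6
finger_force: 60.3
```

>>> move_arm:
  rows:
    - {"slide": [0,0,10],"angular": [0,0,0]}
    - {"slide": [0,0,50],"angular": [0,0,0]}
    - {"slide": [0,0,100],"angular": [0,0,0]}
    - {"slide": [0,0,120],"angular": [0,0,0]}
    - {"slide": [0,0,120],"angular": [0,0,0]}

```text
time: 4.2
tool_pos: [639.7, -247.0, 130.6]
tcp_rot: [1.0, 0.009, 0.001, 0.0]
force: [0.5, 0.2, -0.4]
width: 30.0
finger_force: 59.6
```

```bash
python3 - <<'E'
from rig import ctrl
from h import *
import pickle
c=ctrl.capture("wrist"); pickle.dump(c,open("w3.pkl","wb"))
cv2.imwrite("pics/w3.png",cv2.resize(c["pixels"][160:420,150:410][:,:,::-1],(598,598),interpolation=cv2.INTER_CUBIC))
s=ctrl.get_state(); print(s["time"],s["tool_pos"],s["force"],s["width"],Ro.from_quat(s["tcp_rot"]).as_matrix().round(3).tolist())
E
```

```text
4.25 [ 638.98795025 -246.61265807  128.72452692] [-0.2382834   0.22572524 -0.56260028] 30.530532577402802 [[1.0, 0.018, -0.0], [0.018, -1.0, 0.0], [-0.0, -0.0, -1.0]]
```

View pics/w3.png

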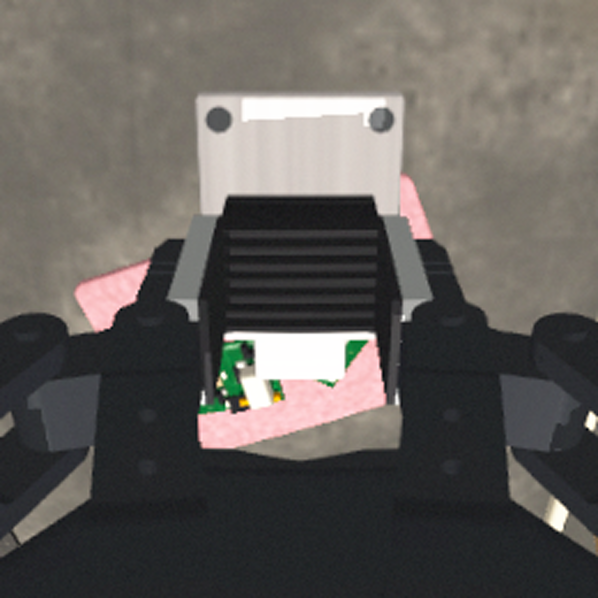

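```bash
python3 - <<'E'
from h import *; import pickle
c=pickle.load(open("w3.pkl","rb"))
for z in (120,122,124,126,128):
    f=lambda X,Y:at(c,(X+.5)/2.3-.5+150,(Y+.5)/2.3-.5+160,z,True)
    a,b=f(197,96),f(404,96); print(z,a.round(1),b.round(1),np.linalg.norm(a-b).round(1),"tongue",f(257,378).round(1),f(344,378).round(1))
    
E
```

```text
120 [ 671.4 -224.5] [ 672.2 -268.6] 44.1 tongue [ 598.6 -237. ] [ 599.  -258.8]
122 [ 672.  -224.8] [ 672.8 -268.3] 43.6 tongue [ 600.1 -237.1] [ 600.5 -258.6]
124 [ 672.5 -225. ] [ 673.3 -268. ] 43.0 tongue [ 601.6 -237.2] [ 602.  -258.5]
126 [ 673.1 -225.3] [ 673.8 -267.7] 42.4 tongue [ 603.1 -237.3] [ 603.5 -258.3]
128 [ 673.6 -225.6] [ 674.4 -267.4] 41.8 tongue [ 604.6 -237.4] [ 605.  -258.1]
```

>>> move_arm:
  rows:
    - {"slide": [-14,50,0],"angular": [0,0,0]}
    - {"slide": [-27,100,0],"angular": [0,0,0]}
    - {"slide": [-40,150,0],"angular": [0,0,0]}
    - {"slide": [-55,200,0],"angular": [0,0,0]}
    - {"slide": [-60,223,0],"angular": [0,0,0]}

```text
time: 4.88
tool_pos: [577.3, -21.3, 127.2]
tcp_rot: [1.0, 0.01, -0.002, -0.0]
force: [0.9, -0.2, 0.2]
width: 30.3
finger_force: 59.7
```

>>> move_arm:
  rows:
    - {"slide": [0,0,0],"angular": [0,0,0]}

```text
time: 5.0
tool_pos: [578.1, -22.3, 127.5]
tcp_rot: [1.0, 0.01, -0.002, -0.0]
force: [0.3, -1.0, -0.3]
width: 30.3
finger_force: 59.7
```

```bash
python3 - <<'E'
from rig import ctrl
from h import *
import pickle
c=ctrl.capture("wrist"); pickle.dump(c,open("w4.pkl","wb"))
im=c["pixels"][30:270,110:430][:,:,::-1]
cv2.imwrite("pics/w4.png",cv2.resize(im,(800,600),interpolation=cv2.INTER_CUBIC))
s=ctrl.get_state(); print(s["time"],s["tool_pos"],s["force"],s["width"],Ro.from_quat(s["tcp_rot"]).as_matrix().round(3).tolist())
E
```

```text
5.05 [578.65663627 -23.48664264 127.85515496] [-0.17873415  0.51716196  0.11772741] 29.995302869693305 [[1.0, 0.019, -0.002], [0.019, -1.0, 0.0], [-0.002, -0.0, -1.0]]
```

View pics/w4.png

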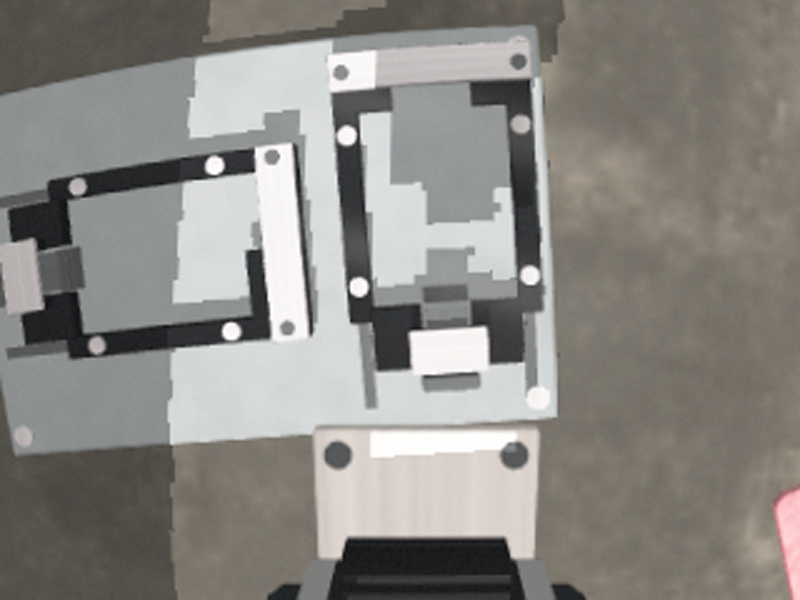

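The close view shows both nests clearly. Lip A runs from (329,55) to (532,78), with its catch at (448,350). Lip B runs from (254,149) to (311,333), with its catch at about (30,275).

```bash
python3 - <<'E'
from h import *; import pickle
c=pickle.load(open("w4.pkl","rb"))
def f(n,pts,z):
    P=[at(c,(X+.5)/2.5-.5+110,(Y+.5)/2.5-.5+30,z,True) for X,Y in pts]
    print(n,np.round(P,1).tolist(),"mean",np.mean(P,0).round(1)); return P
f("lipA",[(329,55),(529,41),(332,93),(532,78)],18.5)
f("railA screws",[(346,135),(520,124),(359,287),(530,275)],13)
f("railA inner",[(359,112),(509,107),(370,300),(520,296)],13)
f("housA top",[(410,329),(486,328),(413,375),(489,372)],23.5)
f("lipB",[(254,149),(296,144),(276,340),(311,333)],18.5)
f("railB screws",[(78,187),(214,166),(97,345),(231,331)],13)
f("railB inner",[(70,202),(255,174),(83,332),(265,316)],13)
f("trayright",[(536,26),(556,416)],6)
f("traybottom",[(16,454),(556,416)],6)
E
```

```text
lipA [[700.7, 9.5], [706.5, -51.1], [688.5, 8.3], [694.7, -52.2]] mean [697.6 -21.4]
railA screws [[675.8, 4.3], [680.5, -49.5], [627.6, -0.3], [632.7, -54.2]] mean [654.2 -24.9]
railA inner [[683.1, 0.4], [685.8, -45.9], [623.5, -3.8], [625.9, -51.2]] mean [654.6 -25.1]
housA top [[615.9, -16.8], [616.8, -40.0], [601.6, -17.9], [603.0, -41.4]] mean [609.3 -29. ]
lipB [[671.4, 32.3], [672.7, 19.1], [611.2, 25.5], [613.5, 14.3]] mean [642.2  22.8]
railB screws [[662.5, 94.0], [666.8, 46.5], [609.0, 89.1], [613.3, 41.5]] mean [637.9  67.8]
railB inner [[657.7, 97.0], [663.8, 33.0], [613.6, 94.1], [618.1, 30.0]] mean [638.3  63.6]
trayright [[714.5, -54.8], [585.0, -66.2]] mean [649.7 -60.5]
traybottom [[567.5, 129.7], [585.0, -66.2]] mean [576.3  31.7]
```

>>> move_arm:
  rows:
    - {"slide": [15,0,0],"angular": [0,0,0.18]}
    - {"slide": [30,0,0],"angular": [0,0,0.36]}
    - {"slide": [45,-1,0],"angular": [0,0,0.54]}
    - {"slide": [60,-1,0],"angular": [0,0,0.72]}
    - {"slide": [73,-1.5,0],"angular": [0,0,0.9]}

```text
time: 5.68
tool_pos: [652.7, -26.8, 128.1]
tcp_rot: [0.896, 0.445, -0.001, -0.0]
force: [0.2, 0.2, -2.0]
width: 30.3
finger_force: 59.7
```

>>> move_arm:
  rows:
    - {"slide": [0,0,0],"angular": [0,0,0.18]}
    - {"slide": [0,0,0],"angular": [0,0,0.36]}
    - {"slide": [0,0,0],"angular": [0,0,0.54]}
    - {"slide": [0,0,0],"angular": [0,0,0.72]}
    - {"slide": [0,0,0],"angular": [0,0,0.9]}

```text
time: 6.3
tool_pos: [652.2, -26.8, 128.1]
tcp_rot: [0.613, 0.79, -0.0, -0.001]
force: [-0.2, -0.2, 0.3]
width: 30.5
finger_force: 59.7
```

>>> move_arm:
  rows:
    - {"slide": [0,0,0],"angular": [0,0,0.18]}
    - {"slide": [0,0,0],"angular": [0,0,0.36]}
    - {"slide": [0,0,0],"angular": [0,0,0.54]}
    - {"slide": [0,0,0],"angular": [0,0,0.72]}
    - {"slide": [0,0,0],"angular": [0,0,0.9]}

```text
time: 6.92
tool_pos: [652.2, -26.8, 128.1]
tcp_rot: [0.208, 0.978, -0.0, -0.001]
force: [1.1, -0.4, -0.8]
width: 30.5
finger_force: 59.7
```

>>> move_arm:
  rows:
    - {"slide": [0,0,0],"angular": [0,0,0.18]}
    - {"slide": [0,0,0],"angular": [0,0,0.36]}
    - {"slide": [0,0,0],"angular": [0,0,0.515]}
    - {"slide": [0,0,0],"angular": [0,0,0.515]}

```text
time: 7.42
tool_pos: [652.2, -26.5, 128.3]
tcp_rot: [-0.044, 0.999, 0.0, -0.001]
force: [0.1, -0.8, -1.0]
width: 30.5
finger_force: 59.7
```

>>> move_arm:
  rows:
    - {"slide": [0,0,-20],"angular": [-0.016,0.174,0]}
    - {"slide": [0,0,-40],"angular": [-0.0316,0.3476,0]}
    - {"slide": [0,0,-60],"angular": [-0.0316,0.3476,0]}
    - {"slide": [0,0,-60],"angular": [-0.0316,0.3476,0]}

```text
time: 7.92
tool_pos: [651.3, -25.6, 67.1]
tcp_rot: [-0.044, 0.984, -0.008, -0.174]
force: [0.8, 0.0, -1.2]
width: 30.3
finger_force: 59.7
```

```bash
python3 - <<'E'
from rig import ctrl
from h import *
s=ctrl.get_state(); print(s["time"],s["tool_pos"],s["force"],s["width"],Ro.from_quat(s["tcp_rot"]).as_matrix().round(3).tolist(),s["joint_positions"].round(2))
c=ctrl.capture("side"); im=c["pixels"][150:240,240:360][:,:,::-1]
cv2.imwrite("pics/s1.png",cv2.resize(im,(800,600),interpolation=cv2.INTER_CUBIC))
E
```

```text
7.925 [651.29289739 -25.59703242  67.05585369] [ 8.34753939e-01  7.26560145e-04 -1.20313162e+00] 30.266102933055855 [[-0.936, -0.089, -0.341], [-0.084, 0.996, -0.03], [0.343, 0.0, -0.939]] [-0.09  0.89  1.19 -0.06  1.4  -1.73]
```

View pics/s1.png

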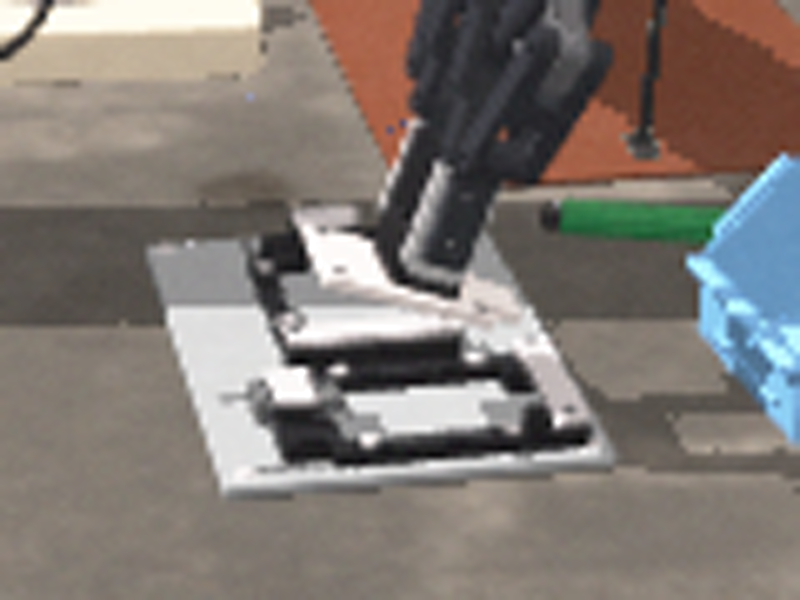

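>>> move_arm:
  rows:
    - {"slide": [0,0,-15],"angular": [0,0,0]}
    - {"slide": [0,0,-30],"angular": [0,0,0]}
    - {"slide": [0,0,-34],"angular": [0,0,0]}
    - {"slide": [0,0,-34],"angular": [0,0,0]}

```text
time: 8.48
tool_pos: [652.2, -25.2, 35.0]
tcp_rot: [-0.045, 0.984, -0.008, -0.174]
force: [-0.4, -0.3, -0.4]
width: 30.5
finger_force: 59.7
```

>>> move_arm:
  rows:
    - {"slide": [0,0,-1],"angular": [0,0,0]}
    - {"slide": [0,0,-2],"angular": [0,0,0]}
    - {"slide": [0,0,-2],"angular": [0,0,0]}

```text
time: 8.85
tool_pos: [652.4, -25.2, 33.4]
tcp_rot: [-0.045, 0.984, -0.008, -0.173]
force: [-0.1, -0.2, 0.0]
width: 30.5
finger_force: 59.7
```

>>> move_arm:
  rows:
    - {"slide": [0,0,-1],"angular": [0,0,0]}
    - {"slide": [0,0,-1],"angular": [0,0,0]}

```text
time: 9.1
tool_pos: [652.3, -25.2, 32.2]
tcp_rot: [-0.045, 0.984, -0.008, -0.174]
force: [-0.2, -0.1, -0.9]
width: 30.4
finger_force: 59.7
```

No contact yet, so I'll keep lowering.

>>> move_arm:
  rows:
    - {"slide": [0,0,-1],"angular": [0,0,0]}
    - {"slide": [0,0,-1],"angular": [0,0,0]}

```text
time: 9.35
tool_pos: [652.3, -25.3, 31.2]
tcp_rot: [-0.045, 0.984, -0.008, -0.174]
force: [0.7, -0.6, -0.8]
width: 30.7
finger_force: 59.7
```

>>> move_arm:
  rows:
    - {"slide": [0,0,-1],"angular": [0,0,0]}
    - {"slide": [0,0,-1],"angular": [0,0,0]}

```text
time: 9.6
tool_pos: [652.3, -25.2, 30.2]
tcp_rot: [-0.045, 0.984, -0.008, -0.174]
force: [0.6, -0.8, 0.3]
width: 30.4
finger_force: 59.7
```

>>> move_arm:
  rows:
    - {"slide": [0,0,-1],"angular": [0,0,0]}
    - {"slide": [0,0,-1],"angular": [0,0,0]}

```text
time: 9.85
tool_pos: [652.3, -25.3, 29.7]
tcp_rot: [-0.045, 0.984, -0.008, -0.174]
force: [-1.3, 0.0, 3.7]
width: 30.4
finger_force: 60.1
```

>>> move_arm:
  rows:
    - {"slide": [0,0,0.8],"angular": [0,0,0]}
    - {"slide": [2,0.2,0.8],"angular": [0,0,0]}
    - {"slide": [4,0.4,0.8],"angular": [0,0,0]}
    - {"slide": [6,0.5,0.8],"angular": [0,0,0]}
    - {"slide": [8,0.7,0.8],"angular": [0,0,0]}

```text
time: 10.48
tool_pos: [660.5, -24.6, 30.0]
tcp_rot: [-0.045, 0.984, -0.008, -0.173]
force: [-0.0, 0.2, -0.8]
width: 30.3
finger_force: 59.7
```

>>> move_arm:
  rows:
    - {"slide": [1,0.1,0],"angular": [0,0,0]}
    - {"slide": [2,0.2,0],"angular": [0,0,0]}
    - {"slide": [2,0.2,0],"angular": [0,0,0]}

```text
time: 10.85
tool_pos: [662.4, -24.3, 30.0]
tcp_rot: [-0.045, 0.984, -0.008, -0.173]
force: [-0.0, -0.5, -1.2]
width: 30.3
finger_force: 59.7
```

>>> move_arm:
  rows:
    - {"slide": [1,0.1,0],"angular": [0,0,0]}
    - {"slide": [2,0.2,0],"angular": [0,0,0]}
    - {"slide": [2,0.2,0],"angular": [0,0,0]}

```text
time: 11.22
tool_pos: [663.2, -24.3, 30.1]
tcp_rot: [-0.045, 0.983, -0.008, -0.175]
force: [-6.8, 0.1, 2.3]
width: 30.2
finger_force: 59.7
```

>>> move_arm:
  rows:
    - {"slide": [-2.5,-0.2,0],"angular": [0,0,0]}
    - {"slide": [-4.1,-0.4,-2.4],"angular": [0.0063,-0.0697,0]}
    - {"slide": [-5.5,-0.5,-4.8],"angular": [0.0127,-0.139,0]}
    - {"slide": [-5.5,-0.5,-4.8],"angular": [0.0127,-0.139,0]}

```text
time: 11.72
tool_pos: [658.7, -24.7, 25.9]
tcp_rot: [-0.045, 0.994, -0.005, -0.104]
force: [-0.4, -0.1, -1.1]
width: 30.0
finger_force: 59.7
```

```bash
python3 - <<'E'
from rig import ctrl
from h import *
s=ctrl.get_state(); print(s["force"],s["wrist_torque"],Ro.from_quat(s["tcp_rot"]).as_matrix().round(3).tolist())
E
```

```text
[-0.38659659 -0.09214525 -1.11491277] [ 0.02772432 -0.11708638 -0.01635836] [[-0.974, -0.091, -0.206], [-0.089, 0.996, -0.019], [0.207, 0.0, -0.978]]
```

>>> move_arm:
  rows:
    - {"slide": [-0.9,-0.1,-1.9],"angular": [0.0047,-0.0522,0]}
    - {"slide": [-0.9,-0.1,-1.9],"angular": [0.0047,-0.0522,0]}

```text
time: 11.98
tool_pos: [659.1, -24.8, 25.0]
tcp_rot: [-0.045, 0.996, -0.004, -0.077]
force: [1.7, 0.8, 6.9]
width: 30.3
finger_force: 60.6
```

>>> move_arm:
  rows:
    - {"slide": [-0.9,-0.1,-1.9],"angular": [0.0047,-0.0522,0]}
    - {"slide": [-0.9,-0.1,-1.9],"angular": [0.0047,-0.0522,0]}

```text
time: 12.22
tool_pos: [658.9, -24.9, 23.9]
tcp_rot: [-0.046, 0.998, -0.003, -0.05]
force: [2.2, 0.3, 12.0]
width: 30.3
finger_force: 61.8
```

>>> move_arm:
  rows:
    - {"slide": [-0.7,-0.1,-2],"angular": [0.0047,-0.0522,0]}
    - {"slide": [-0.7,-0.1,-2],"angular": [0.0047,-0.0522,0]}

```text
time: 12.48
tool_pos: [658.5, -25.0, 21.3]
tcp_rot: [-0.046, 0.999, -0.001, -0.024]
force: [2.2, 0.6, 6.0]
width: 30.2
finger_force: 61.6
```

>>> move_arm:
  rows:
    - {"slide": [-0.5,-0.1,-2.2],"angular": [0.0047,-0.0522,0]}
    - {"slide": [-0.5,-0.1,-2.2],"angular": [0.0047,-0.0522,0]}

```text
time: 12.72
tool_pos: [658.1, -25.1, 19.1]
tcp_rot: [-0.046, 0.999, -0.0, 0.003]
force: [4.2, 0.3, 5.0]
width: 30.3
finger_force: 61.5
```

>>> move_arm:
  rows:
    - {"slide": [0,0,-1],"angular": [0,0,0]}
    - {"slide": [0,0,-2],"angular": [0,0,0]}
    - {"slide": [0,0,-2],"angular": [0,0,0]}

```text
time: 13.1
tool_pos: [657.7, -25.3, 17.7]
tcp_rot: [-0.046, 0.999, -0.0, 0.001]
force: [-4.9, -1.1, 18.2]
width: 30.2
finger_force: 63.3
```

```bash
python3 - <<'E'
from rig import ctrl
from h import *
s=ctrl.get_state(); print(s["tool_pos"],s["force"],s["wrist_torque"],Ro.from_quat(s["tcp_rot"]).as_matrix().round(3).tolist())
import pickle
c=ctrl.capture("wrist"); pickle.dump(c,open("w5.pkl","wb"))
im=c["pixels"][100:340,120:440][:,:,::-1]
cv2.imwrite("pics/w5.png",cv2.resize(im,(800,600),interpolation=cv2.INTER_CUBIC))
E
```

```text
[657.74487447 -25.26791628  17.69487095] [-4.90685494 -1.12146899 18.2349037 ] [-0.04380227  0.21583748 -0.01882486] [[-0.996, -0.091, 0.003], [-0.091, 0.996, -0.001], [-0.003, -0.001, -1.0]]
```

View pics/w5.png

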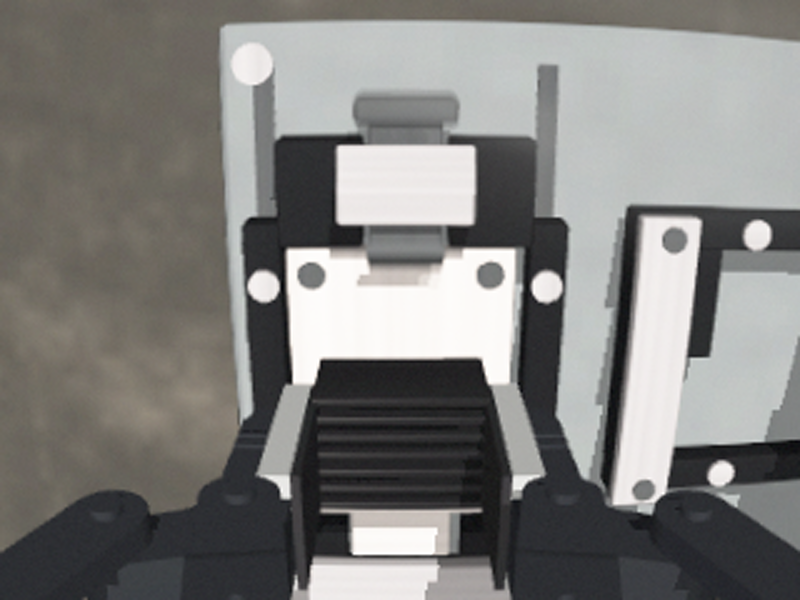

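The catch nose lies over module A's plate at (405,250), so it has snapped. One light push, then I release.

>>> move_arm:
  rows:
    - {"slide": [0,0,-1],"angular": [0,0,0]}
    - {"slide": [0,0,-1],"angular": [0,0,0]}

```text
time: 13.4
tool_pos: [657.3, -25.3, 16.8]
tcp_rot: [-0.046, 0.999, -0.0, 0.001]
force: [-8.2, -0.2, 21.0]
width: 30.5
finger_force: 64.1
```

>>> move_arm:
  rows:
    - {"slide": [0,0,1.5],"angular": [0,0,0]}
    - {"slide": [0,0,2],"angular": [0,0,0]}
    - {"slide": [0,0,2],"angular": [0,0,0]}
    - {"slide": [0,0,2],"angular": [0,0,0]}
    - {"slide": [0,0,2],"angular": [0,0,0]}
  grip: 55

```text
time: 14.02
tool_pos: [655.8, -25.0, 16.1]
tcp_rot: [-0.046, 0.999, -0.0, -0.0]
force: [-0.0, -0.7, -0.3]
width: 55.0
finger_force: 0.0
```

>>> move_arm:
  rows:
    - {"slide": [0,0,20],"angular": [0,0,0]}
    - {"slide": [0,0,80],"angular": [0,0,0]}
    - {"slide": [0,0,130],"angular": [0,0,0]}
    - {"slide": [0,0,130],"angular": [0,0,0]}

```text
time: 14.52
tool_pos: [658.1, -25.2, 152.3]
tcp_rot: [-0.046, 0.999, -0.001, 0.005]
force: [0.6, 0.7, -0.5]
width: 54.8
finger_force: 0.0
```

```bash
python3 - <<'E'
from rig import ctrl
from h import *
s=ctrl.get_state(); print(s["time"],s["tool_pos"],s["force"],s["joint_positions"].round(2),Ro.from_quat(s["tcp_rot"]).as_matrix().round(3).tolist())
E
```

```text
14.525 [658.07876836 -25.22777412 152.33329556] [ 0.60648335  0.6581381  -0.46360864] [-0.11  0.62  1.43 -0.    1.08 -1.77] [[-0.996, -0.091, 0.009], [-0.091, 0.996, -0.001], [-0.009, -0.002, -1.0]]
```

>>> move_arm:
  rows:
    - {"slide": [-20,16,0],"angular": [0,0,-0.18]}
    - {"slide": [-40,32,0],"angular": [0,0,-0.36]}
    - {"slide": [-60,48,0],"angular": [0,0,-0.54]}
    - {"slide": [-80,64,0],"angular": [0,0,-0.72]}
    - {"slide": [-100,80,0],"angular": [0,0,-0.9]}

```text
time: 15.15
tool_pos: [554.8, 55.4, 146.4]
tcp_rot: [0.396, 0.918, -0.0, -0.0]
force: [0.3, -0.3, 0.5]
width: 55.2
finger_force: 0.0
```

>>> move_arm:
  rows:
    - {"slide": [-20,16,0],"angular": [0,0,-0.18]}
    - {"slide": [-40,32,0],"angular": [0,0,-0.36]}
    - {"slide": [-60,48,0],"angular": [0,0,-0.54]}
    - {"slide": [-80,64,0],"angular": [0,0,-0.72]}
    - {"slide": [-111,88,0],"angular": [0,0,-0.9]}

```text
time: 15.78
tool_pos: [444.2, 143.2, 146.4]
tcp_rot: [0.756, 0.654, -0.0, 0.0]
force: [0.8, 1.4, 0.7]
width: 55.2
finger_force: 0.0
```

>>> move_arm:
  rows:
    - {"slide": [0,0,-10],"angular": [0,0,-0.18]}
    - {"slide": [0,0,-20],"angular": [0,0,-0.36]}
    - {"slide": [0,0,-30],"angular": [0,0,-0.54]}
    - {"slide": [0,0,-40],"angular": [0,0,-0.72]}
    - {"slide": [0,0,-46],"angular": [0,0,-0.9]}

```text
time: 16.4
tool_pos: [444.4, 142.8, 100.0]
tcp_rot: [0.966, 0.26, -0.001, -0.0]
force: [0.3, -0.2, 0.3]
width: 55.0
finger_force: 0.0
```

>>> move_arm:
  rows:
    - {"slide": [0,0,0],"angular": [0,0,-0.18]}
    - {"slide": [0,0,0],"angular": [0,0,-0.34]}
    - {"slide": [0,0,0],"angular": [0,0,-0.34]}
    - {"slide": [0,0,0],"angular": [0,0,-0.34]}

```text
time: 16.9
tool_pos: [444.7, 142.9, 100.4]
tcp_rot: [0.995, 0.098, -0.0, -0.0]
force: [-0.1, -0.3, -0.4]
width: 54.8
finger_force: 0.0
```

```bash
cat > segb.py <<'E'
from h import *
def seg(c,guess,z,thr=None):
    g=cv2.cvtColor(np.ascontiguousarray(c["pixels"]),cv2.COLOR_RGB2GRAY)
    uv=proj(c,[[*guess,z]],True)[0].astype(int)
    x0,y0=max(uv[0]-75,0),max(uv[1]-75,0)
    p=cv2.GaussianBlur(g,(3,3),0)[y0:y0+150,x0:x0+150]
    t,m=cv2.threshold(p,thr or 0,255,cv2.THRESH_BINARY+(0 if thr else cv2.THRESH_OTSU))
    cs,_=cv2.findContours(m,cv2.RETR_EXTERNAL,cv2.CHAIN_APPROX_NONE)
    for k in sorted(cs,key=cv2.contourArea)[::-1][:3]:
        P=np.array([at(c,a+x0,b+y0,z,True) for a,b in k[:,0]],np.float32)
        r=cv2.minAreaRect(P); print(t,np.round(r[0],1),np.round(r[1],1),round(r[2],1)); print(cv2.boxPoints(r).round(1).tolist())
E
python3 - <<'E'
from rig import ctrl
from segb import *
import pickle
s=ctrl.get_state(); print(s["time"],s["tool_pos"],Ro.from_quat(s["tcp_rot"]).as_matrix().round(3).tolist(),s["joint_positions"].round(2))
c=ctrl.capture("wrist"); pickle.dump(c,open("w6.pkl","wb"))
seg(c,(445,143),5); seg(c,(445,143),5,150)
print("A check"); seg(pickle.load(open("w2.pkl","rb")),(640,-246),5)
E
```

```text
16.9 [444.72395017 142.94254852 100.37316556] [[0.981, 0.195, -0.0], [0.195, -0.981, 0.0], [-0.0, -0.0, -1.0]] [0.21 0.4  1.97 0.   0.77 1.59]
125.0 [442.4 146.7] [72.  43.8] 11.4
[[402.79998779296875, 161.10000610351562], [411.3999938964844, 118.0999984741211], [482.0, 132.3000030517578], [473.3999938964844, 175.3000030517578]]
125.0 [427.2  81.7] [13.5  7.9] 3.4
[[420.20001220703125, 85.19999694824219], [420.70001220703125, 77.30000305175781], [434.20001220703125, 78.0999984741211], [433.70001220703125, 86.0]]
150.0 [442.5 146.8] [70.5 42.8] 11.4
[[403.70001220703125, 160.8000030517578], [412.20001220703125, 118.80000305175781], [481.29998779296875, 132.8000030517578], [472.79998779296875, 174.6999969482422]]
A check
159.0 [ 637.2 -246.9] [71.7 44.7] 1.0
[[601.0, -225.10000610351562], [601.7999877929688, -269.8999938964844], [673.4000244140625, -268.6000061035156], [672.5999755859375, -223.8000030517578]]
159.0 [ 592.1 -249. ] [32.2 95.6] 1.0
[[575.2000122070312, -201.5], [576.7999877929688, -297.1000061035156], [609.0, -296.6000061035156], [607.2999877929688, -201.0]]
```

>>> move_arm:
  rows:
    - {"slide": [-0.4,4.1,-40],"angular": [0,0,0.005]}
    - {"slide": [-0.4,4.1,-75],"angular": [0,0,0.005]}
    - {"slide": [-0.4,4.1,-90.5],"angular": [0,0,0.005]}
    - {"slide": [-0.4,4.1,-90.5],"angular": [0,0,0.005]}

```text
time: 17.45
tool_pos: [444.1, 147.0, 9.5]
tcp_rot: [0.995, 0.099, -0.001, 0.0]
force: [-0.7, -0.7, 0.2]
width: 55.3
finger_force: 0.0
```

>>> move_arm:
  rows:
    - {"slide": [0,0,0],"angular": [0,0,0]}
    - {"slide": [0,0,0],"angular": [0,0,0]}
    - {"slide": [0,0,0],"angular": [0,0,0]}
    - {"slide": [0,0,0],"angular": [0,0,0]}
  grip: 10

```text
time: 17.95
tool_pos: [445.2, 147.2, 11.2]
tcp_rot: [0.995, 0.099, 0.001, -0.0]
force: [-2.4, -0.5, 6.6]
width: 30.5
finger_force: 60.0
```

>>> move_arm:
  rows:
    - {"slide": [0,0,10],"angular": [0,0,0]}
    - {"slide": [0,0,50],"angular": [0,0,0]}
    - {"slide": [0,0,100],"angular": [0,0,0]}
    - {"slide": [0,0,120],"angular": [0,0,0]}
    - {"slide": [0,0,120],"angular": [0,0,0]}

```text
time: 18.58
tool_pos: [445.2, 147.2, 131.8]
tcp_rot: [0.995, 0.099, 0.002, -0.0]
force: [-0.7, 0.4, -1.0]
width: 30.3
finger_force: 59.8
```

```bash
python3 - <<'E'
from rig import ctrl
from segb import *
import pickle
s=ctrl.get_state(); print(s["time"],s["tool_pos"],s["force"],s["width"])
c=ctrl.capture("wrist"); pickle.dump(c,open("w7.pkl","wb"))
g=cv2.cvtColor(np.ascontiguousarray(c["pixels"]),cv2.COLOR_RGB2GRAY)
print("A ref")
for n,t in (("w3.pkl",(672,-246)),("w7.pkl",(474.7,153.2))):
    c=pickle.load(open(n,"rb")); uv=proj(c,[[*t,122]],True)[0].astype(int)
    g=cv2.cvtColor(np.ascontiguousarray(c["pixels"]),cv2.COLOR_RGB2GRAY)
    x0,y0=uv[0]-60,uv[1]-20
    p=cv2.GaussianBlur(g,(3,3),0)[y0:y0+60,x0:x0+120]; print(n,uv)
    m=(p>135).astype(np.uint8); 
    cs,_=cv2.findContours(m,cv2.RETR_EXTERNAL,cv2.CHAIN_APPROX_NONE); k=max(cs,key=cv2.contourArea)[:,0]
    print(k.min(0)+[x0,y0],k.max(0)+[x0,y0],cv2.contourArea(k))
    top=k[k[:,1]==k[:,1].min()]+[x0,y0]
    print("rear edge mid", at(c,top[:,0].mean(),top[0,1],122,True),"L",at(c,k[:,0].min()+x0,top[0,1],122,True),"R",at(c,k[:,0].max()+x0,top[0,1],122,True))
E
```

```text
18.575 [445.23424237 147.24886355 131.76015896] [-0.73876765  0.35667884 -1.03290551] 30.323697794292116
A ref
w3.pkl [279 202]
[234 182] [338 241] 4085.0
rear edge mid [ 682.41871173 -269.56147479] L [ 681.59830082 -224.2578162 ] R [ 682.53904534 -273.94015728]
w7.pkl [279 205]
[235 202] [325 244] 3690.0
rear edge mid [476.61646545 153.57478345] L [472.31680263 175.11607703] R [480.96816766 132.0418114 ]
```

>>> move_arm:
  rows:
    - {"slide": [32,-13,0],"angular": [0,0,0.16]}
    - {"slide": [64,-26,0],"angular": [0,0,0.32]}
    - {"slide": [96,-39,0],"angular": [0,0,0.48]}
    - {"slide": [128,-52,0],"angular": [0,0,0.64]}
    - {"slide": [160,-65,0],"angular": [0,0,0.8]}

```text
time: 19.25
tool_pos: [604.7, 81.5, 128.1]
tcp_rot: [0.877, 0.481, -0.001, -0.001]
force: [0.3, 0.7, -0.1]
width: 29.9
finger_force: 59.7
```

>>> move_arm:
  rows:
    - {"slide": [16,-7,-10],"angular": [0,0,0.17]}
    - {"slide": [32.5,-13,-20],"angular": [0,0,0.34]}
    - {"slide": [32.5,-13,-30],"angular": [0,0,0.51]}
    - {"slide": [32.5,-13,-40],"angular": [0,0,0.665]}
    - {"slide": [32.5,-13,-40],"angular": [0,0,0.665]}

```text
time: 19.88
tool_pos: [635.7, 69.0, 87.6]
tcp_rot: [0.674, 0.738, -0.001, -0.001]
force: [0.4, -0.5, -1.0]
width: 30.3
finger_force: 59.7
```

```bash
python3 - <<'E'
from rig import ctrl
from h import *
import pickle
c=ctrl.capture("wrist"); pickle.dump(c,open("w8.pkl","wb"))
im=c["pixels"][70:310,120:440][:,:,::-1]
cv2.imwrite("pics/w8.png",cv2.resize(im,(800,600),interpolation=cv2.INTER_CUBIC))
s=ctrl.get_state(); print(s["time"],s["tool_pos"],s["force"],s["width"],Ro.from_quat(s["tcp_rot"]).as_matrix().round(3).tolist(),s["joint_positions"].round(2))
E
```

```text
19.925 [636.22594833  69.02279896  88.51535423] [-0.30880213 -0.03363349 -0.44029234] 30.054469344028018 [[-0.089, 0.996, -0.002], [0.996, 0.089, -0.0], [-0.0, -0.002, -1.0]] [ 0.04  0.68  1.51 -0.    0.96 -0.05]
```

View pics/w8.png

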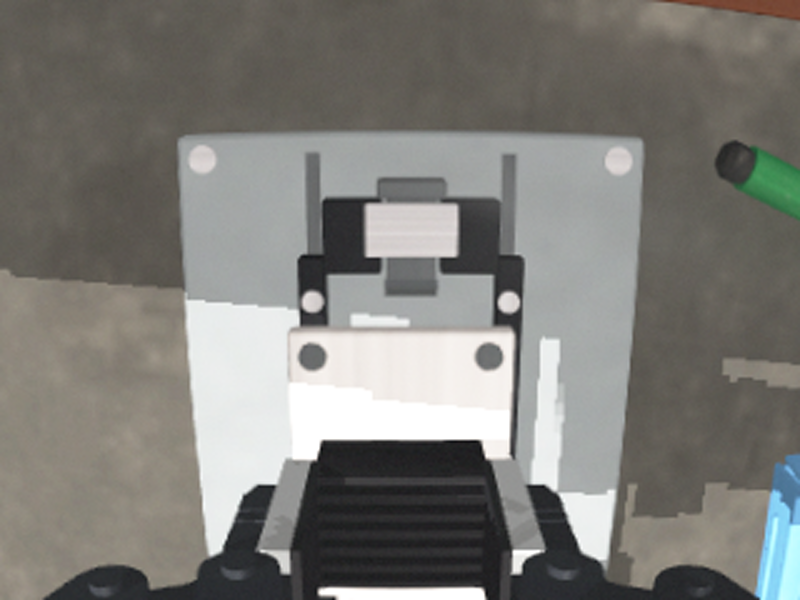

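The picture shows catch housing B at (412,230), rail screws at (312,301) and (509,302), and module B's rear edge from (289,329) to (513,329).

```bash
python3 - <<'E'
from h import *; import pickle
c=pickle.load(open("w8.pkl","rb"))
O=np.array([637.1,67.]);t=np.radians(-84.8);e=np.array([np.cos(t),np.sin(t)]);n=np.array([-e[1],e[0]])
def f(n_,pts,z):
    for X,Y in pts:
        P=at(c,(X+.5)/2.5-.5+120,(Y+.5)/2.5-.5+70,z,True); print(n_,P.round(1),"local",((P-O)@e).round(1),((P-O)@n).round(1))
f("hous",[(365,203),(459,203),(365,258),(459,258)],23.5)
f("screw",[(312,301),(509,302)],13)
f("railout",[(298,258),(524,258)],13)
f("tray",[(180,138),(643,140)],6)
f("mod",[(289,329),(513,329)],89.8-11.3+5)
print("tcp",((np.array([636.9,69.1])-O)@e),((np.array([636.9,69.1])-O)@n))
E
```

```text
hous [621.8 118.6] local -52.8 -10.5
hous [645.6 120.9] local -52.9 13.4
hous [623.  104.4] local -38.5 -10.6
hous [647.1 106.7] local -38.6 13.6
screw [609.1  89.2] local -24.7 -25.9
screw [663.1  94. ] local -24.5 28.4
railout [604.5 100.9] local -36.7 -29.4
railout [665.7 106.6] local -36.9 32.1
tray [567.9 131.2] local -70.2 -63.1
tray [696.8 142.8] local -70.1 66.3
mod [611.8 100.9] local -36.0 -22.2
mod [653.6 104.7] local -36.1 19.9
tcp -2.1094837531330923 -0.00884846130790163
```

>>> move_arm:
  rows:
    - {"slide": [1.7,0.1,-10],"angular": [0.174,0.016,0]}
    - {"slide": [1.7,0.1,-20],"angular": [0.3476,0.0316,0]}
    - {"slide": [1.7,0.1,-40],"angular": [0.3476,0.0316,0]}
    - {"slide": [1.7,0.1,-56],"angular": [0.3476,0.0316,0]}
    - {"slide": [1.7,0.1,-56],"angular": [0.3476,0.0316,0]}

```text
time: 20.55
tool_pos: [637.6, 70.2, 32.4]
tcp_rot: [0.664, 0.728, 0.116, -0.129]
force: [-0.1, 0.5, -0.5]
width: 30.5
finger_force: 59.8
```

>>> move_arm:
  rows:
    - {"slide": [0,0,-1],"angular": [0,0,0]}
    - {"slide": [0,0,-2],"angular": [0,0,0]}
    - {"slide": [0,0,-2],"angular": [0,0,0]}

```text
time: 20.92
tool_pos: [638.8, 69.3, 32.2]
tcp_rot: [0.664, 0.728, 0.117, -0.128]
force: [-0.1, -0.3, -0.7]
width: 30.2
finger_force: 59.7
```

>>> move_arm:
  rows:
    - {"slide": [0,0,-1],"angular": [0,0,0]}
    - {"slide": [0,0,-1],"angular": [0,0,0]}

```text
time: 21.18
tool_pos: [638.6, 69.1, 30.8]
tcp_rot: [0.664, 0.728, 0.117, -0.128]
force: [0.0, -0.4, -0.3]
width: 30.0
finger_force: 59.8
```

```bash
python3 - <<'E'
from rig import ctrl
from h import *
s=ctrl.get_state(); print(s["force"],s["wrist_torque"],Ro.from_quat(s["tcp_rot"]).as_matrix().round(3).tolist())
E
```

```text
[ 0.01730962 -0.37412747 -0.32514444] [-0.26236703  0.00534786 -0.01388849] [[-0.086, 0.996, -0.031], [0.936, 0.092, 0.34], [0.342, 0.0, -0.94]]
```

>>> move_arm:
  rows:
    - {"slide": [0,0,-1],"angular": [0,0,0]}
    - {"slide": [0,0,-1],"angular": [0,0,0]}

```text
time: 21.42
tool_pos: [638.7, 69.1, 29.8]
tcp_rot: [0.664, 0.728, 0.117, -0.128]
force: [1.1, 0.2, -0.3]
width: 30.3
finger_force: 59.9
```

>>> move_arm:
  rows:
    - {"slide": [0,0,-1],"angular": [0,0,0]}
    - {"slide": [0,0,-1],"angular": [0,0,0]}

```text
time: 21.68
tool_pos: [638.7, 69.3, 29.3]
tcp_rot: [0.664, 0.728, 0.117, -0.128]
force: [-1.5, 0.9, 6.1]
width: 30.2
finger_force: 60.5
```

>>> move_arm:
  rows:
    - {"slide": [0,0,0.9],"angular": [0,0,0]}
    - {"slide": [0.2,-2,0.9],"angular": [0,0,0]}
    - {"slide": [0.4,-4,0.9],"angular": [0,0,0]}
    - {"slide": [0.5,-6,0.9],"angular": [0,0,0]}
    - {"slide": [0.6,-7,0.9],"angular": [0,0,0]}

```text
time: 22.3
tool_pos: [639.3, 62.0, 29.7]
tcp_rot: [0.664, 0.728, 0.117, -0.128]
force: [-0.2, 1.4, 1.4]
width: 30.5
finger_force: 59.9
```

>>> move_arm:
  rows:
    - {"slide": [0.1,-1,0],"angular": [0,0,0]}
    - {"slide": [0.2,-2,0],"angular": [0,0,0]}
    - {"slide": [0.2,-2,0],"angular": [0,0,0]}

```text
time: 22.68
tool_pos: [639.4, 60.1, 29.6]
tcp_rot: [0.664, 0.728, 0.117, -0.128]
force: [-0.8, 0.7, 1.4]
width: 30.2
finger_force: 59.9
```

>>> move_arm:
  rows:
    - {"slide": [0.1,-1,0],"angular": [0,0,0]}
    - {"slide": [0.1,-1,0],"angular": [0,0,0]}

```text
time: 22.92
tool_pos: [639.5, 59.5, 29.8]
tcp_rot: [0.664, 0.728, 0.117, -0.128]
force: [-0.2, 4.9, 2.0]
width: 30.3
finger_force: 59.8
```

>>> move_arm:
  rows:
    - {"slide": [0.1,-1,0],"angular": [0,0,0]}
    - {"slide": [0.1,-1,0],"angular": [0,0,0]}

```text
time: 23.18
tool_pos: [639.5, 59.2, 29.9]
tcp_rot: [0.664, 0.728, 0.117, -0.129]
force: [-0.2, 9.5, 1.8]
width: 30.4
finger_force: 59.7
```

>>> move_arm:
  rows:
    - {"slide": [-0.2,2.7,0],"angular": [0,0,0]}
    - {"slide": [-0.4,4.3,-2.3],"angular": [-0.0694,-0.0063,0]}
    - {"slide": [-0.5,5.7,-4.6],"angular": [-0.1385,-0.0126,0]}
    - {"slide": [-0.5,5.7,-4.6],"angular": [-0.1385,-0.0126,0]}

```text
time: 23.68
tool_pos: [639.1, 64.2, 25.1]
tcp_rot: [0.67, 0.735, 0.071, -0.077]
force: [1.7, -1.9, -1.8]
width: 30.4
finger_force: 59.8
```

>>> move_arm:
  rows:
    - {"slide": [-0.1,0.9,-1.9],"angular": [-0.052,-0.0047,0]}
    - {"slide": [-0.1,0.9,-1.9],"angular": [-0.052,-0.0047,0]}

```text
time: 23.92
tool_pos: [639.4, 64.6, 24.3]
tcp_rot: [0.672, 0.737, 0.054, -0.058]
force: [-2.8, -2.3, 9.4]
width: 29.8
finger_force: 61.0
```

```bash
python3 - <<'E'
from rig import ctrl
from h import *
s=ctrl.get_state(); print(s["force"],s["wrist_torque"],Ro.from_quat(s["tcp_rot"]).as_matrix().round(3).tolist())
E
```

```text
[-2.79319238 -2.25586167  9.42539583] [0.10677016 0.49179182 0.17076507] [[-0.091, 0.996, -0.014], [0.983, 0.092, 0.157], [0.158, 0.001, -0.988]]
```

>>> move_arm:
  rows:
    - {"slide": [-0.7,0,0],"angular": [0,0,0]}
    - {"slide": [-0.7,0,0],"angular": [0,0,0]}

```text
time: 24.18
tool_pos: [639.3, 64.0, 24.4]
tcp_rot: [0.672, 0.736, 0.054, -0.058]
force: [-0.7, -0.7, 9.6]
width: 30.3
finger_force: 60.9
```

>>> move_arm:
  rows:
    - {"slide": [-0.1,0.9,-1.9],"angular": [-0.052,-0.0047,0]}
    - {"slide": [-0.1,0.9,-1.9],"angular": [-0.052,-0.0047,0]}

```text
time: 24.42
tool_pos: [639.2, 65.1, 22.3]
tcp_rot: [0.673, 0.738, 0.036, -0.038]
force: [1.5, -2.0, 8.9]
width: 30.2
finger_force: 61.6
```

>>> move_arm:
  rows:
    - {"slide": [-0.1,0.7,-2],"angular": [-0.052,-0.0047,0]}
    - {"slide": [-0.1,0.7,-2],"angular": [-0.052,-0.0047,0]}

```text
time: 24.68
tool_pos: [639.3, 65.2, 20.0]
tcp_rot: [0.674, 0.739, 0.018, -0.018]
force: [2.0, -4.7, 4.5]
width: 30.3
finger_force: 61.1
```

>>> move_arm:
  rows:
    - {"slide": [-0.1,0.5,-2.2],"angular": [-0.052,-0.0047,0]}
    - {"slide": [-0.1,0.5,-2.2],"angular": [-0.052,-0.0047,0]}

```text
time: 24.92
tool_pos: [639.2, 65.7, 17.9]
tcp_rot: [0.674, 0.739, 0.001, 0.001]
force: [2.2, -5.7, 5.1]
width: 30.1
finger_force: 61.2
```

```bash
python3 - <<'E'
from rig import ctrl
from h import *
s=ctrl.get_state(); print(s["tool_pos"],s["force"],s["wrist_torque"],Ro.from_quat(s["tcp_rot"]).as_matrix().round(3).tolist())
E
```

```text
[639.19278668  65.74767026  17.86949478] [ 2.15834687 -5.74781409  5.10792738] [-1.22082136 -0.38906797 -0.1388186 ] [[-0.092, 0.996, 0.002], [0.996, 0.092, 0.0], [-0.0, 0.002, -1.0]]
```

>>> move_arm:
  rows:
    - {"slide": [0,0,-1],"angular": [0,0,0]}
    - {"slide": [0,0,-2],"angular": [0,0,0]}
    - {"slide": [0,0,-2],"angular": [0,0,0]}

```text
time: 25.3
tool_pos: [639.3, 65.9, 17.4]
tcp_rot: [0.674, 0.739, 0.001, 0.0]
force: [-5.3, -2.2, 21.1]
width: 30.3
finger_force: 63.0
```

>>> move_arm:
  rows:
    - {"slide": [0,0,-1],"angular": [0,0,0]}
    - {"slide": [0,0,-1],"angular": [0,0,0]}

```text
time: 25.55
tool_pos: [639.3, 66.0, 17.2]
tcp_rot: [0.674, 0.739, 0.001, 0.0]
force: [-8.0, -2.7, 28.4]
width: 30.2
finger_force: 64.0
```

```bash
python3 - <<'E'
from rig import ctrl
from h import *
import pickle
s=ctrl.get_state(); print(s["tool_pos"],s["force"],s["wrist_torque"],Ro.from_quat(s["tcp_rot"]).as_matrix().round(3).tolist())
c=ctrl.capture("wrist"); pickle.dump(c,open("w9.pkl","wb"))
for n in ("w5.pkl","w9.pkl"):
    c=pickle.load(open(n,"rb")); g=cv2.cvtColor(np.ascontiguousarray(c["pixels"]),cv2.COLOR_RGB2GRAY)
    # w5 crop: px = X/2.5+120, Y/2.5+100 ; nose column ~282, plate beside ~264/300
    for u in (268,282,296): print(n,u,g[150:246:2,u-2:u+3].mean(1).astype(int).tolist())
E
```

```text
[639.30781903  65.98420128  17.19275614] [-8.03699917 -2.65868173 28.35981203] [-0.99058009  1.3991759  -0.20055823] [[-0.091, 0.996, 0.002], [0.996, 0.091, 0.002], [0.001, 0.002, -1.0]]
w5.pkl 268 [99, 116, 114, 114, 215, 236, 234, 235, 234, 235, 236, 234, 234, 239, 232, 233, 233, 232, 235, 233, 115, 97, 118, 124, 130, 132, 119, 115, 171, 209, 198, 198, 230, 250, 250, 250, 250, 250, 250, 250, 250, 250, 250, 250, 250, 250, 242, 35]
w5.pkl 282 [90, 116, 115, 116, 215, 235, 233, 235, 233, 233, 235, 233, 234, 238, 232, 233, 232, 232, 235, 233, 106, 84, 121, 125, 134, 131, 107, 73, 136, 185, 196, 196, 228, 250, 250, 250, 250, 250, 250, 250, 250, 250, 249, 249, 249, 249, 241, 34]
w5.pkl 296 [118, 132, 126, 121, 212, 235, 233, 234, 233, 233, 235, 232, 234, 237, 232, 233, 233, 233, 235, 234, 116, 95, 115, 120, 128, 138, 130, 140, 208, 233, 248, 248, 249, 250, 250, 250, 250, 250, 250, 250, 250, 250, 250, 250, 250, 250, 238, 35]
w9.pkl 268 [106, 109, 108, 107, 99, 106, 161, 210, 206, 207, 206, 208, 210, 207, 210, 215, 206, 208, 208, 209, 213, 211, 125, 108, 108, 108, 109, 108, 105, 99, 96, 95, 123, 238, 238, 238, 238, 238, 238, 252, 255, 255, 255, 255, 255, 255, 255, 252]
w9.pkl 282 [109, 109, 111, 110, 99, 108, 160, 210, 206, 207, 207, 208, 211, 208, 210, 216, 208, 209, 210, 211, 215, 213, 127, 109, 111, 110, 111, 112, 105, 99, 97, 96, 124, 238, 238, 238, 238, 238, 238, 238, 255, 255, 255, 255, 255, 255, 255, 250]
w9.pkl 296 [109, 111, 110, 110, 97, 79, 158, 212, 207, 209, 208, 209, 213, 209, 213, 218, 211, 212, 213, 214, 218, 216, 103, 68, 70, 84, 173, 240, 237, 235, 233, 238, 239, 240, 240, 240, 240, 240, 240, 241, 250, 255, 255, 255, 255, 255, 255, 252]
```

>>> move_arm:
  rows:
    - {"slide": [0,0,3],"angular": [0,0,0]}
    - {"slide": [0,0,3],"angular": [0,0,0]}
    - {"slide": [0,0,3],"angular": [0,0,0]}
    - {"slide": [0,0,3],"angular": [0,0,0]}
    - {"slide": [0,0,3],"angular": [0,0,0]}
  grip: 55

```text
time: 26.22
tool_pos: [637.9, 66.9, 16.9]
tcp_rot: [0.674, 0.739, 0.0, -0.001]
force: [-1.2, 0.8, 0.1]
width: 54.8
finger_force: 0.0
```

>>> move_arm:
  rows:
    - {"slide": [0,0,20],"angular": [0,0,0]}
    - {"slide": [0,0,74],"angular": [0,0,0]}
    - {"slide": [0,0,74],"angular": [0,0,0]}
    - {"slide": [0,0,74],"angular": [0,0,0]}

```text
time: 26.72
tool_pos: [638.1, 66.9, 91.9]
tcp_rot: [0.674, 0.739, 0.001, -0.0]
force: [0.3, 0.8, -1.2]
width: 54.6
finger_force: 0.0
```

```bash
cat > cmpc.py <<'E'
from h import *; import pickle
# print dark/bright profile along nest x at given height through y=0 (nose) and y=+-14 (plate beside nose)
def prof(c,O,yaw,ys=(0,-14,14),z=12):
    g=cv2.cvtColor(np.ascontiguousarray(c["pixels"]),cv2.COLOR_RGB2GRAY).astype(np.float32)
    t=np.radians(yaw);e=np.array([np.cos(t),np.sin(t)]);n=np.array([-e[1],e[0]])
    xs=np.arange(-56,-8,1.)
    for y in ys:
        P=np.array([[*(np.array(O)+e*x+n*y),z] for x in xs]); uv=proj(c,P,True).astype(np.float32)
        v=cv2.remap(cv2.GaussianBlur(g,(3,3),0),uv[:,0].reshape(1,-1),uv[:,1].reshape(1,-1),1)[0].astype(int)
        print("y",y,dict(zip(xs.astype(int).tolist(),v.tolist())))
E
python3 - <<'E'
from rig import ctrl
from cmpc import *
s=ctrl.get_state(); print(s["time"],s["tool_pos"],s["force"],s["joint_positions"].round(2))
c=ctrl.capture("wrist"); pickle.dump(c,open("w10.pkl","wb"))
prof(c,(638.5,67.5),-84.8)
print("w8 rest"); prof(pickle.load(open("w8.pkl","rb")),(638.5,67.5),-84.8,(0,))
E
```

```text
26.725 [638.09064881  66.89086311  91.93450244] [ 0.25876543  0.77752142 -1.21163216] [ 0.03  0.67  1.51  0.    0.96 -0.06]
y 0 {-56: 112, -55: 113, -54: 111, -53: 107, -52: 117, -51: 160, -50: 195, -49: 201, -48: 202, -47: 202, -46: 203, -45: 202, -44: 203, -43: 205, -42: 202, -41: 202, -40: 202, -39: 205, -38: 207, -37: 174, -36: 122, -35: 107, -34: 107, -33: 107, -32: 107, -31: 104, -30: 99, -29: 94, -28: 89, -27: 92, -26: 135, -25: 207, -24: 231, -23: 233, -22: 233, -21: 233, -20: 233, -19: 233, -18: 233, -17: 240, -16: 251, -15: 255, -14: 255, -13: 255, -12: 254, -11: 245, -10: 173, -9: 63}
y -14 {-56: 161, -55: 161, -54: 158, -53: 118, -52: 60, -51: 47, -50: 49, -49: 50, -48: 50, -47: 49, -46: 51, -45: 51, -44: 51, -43: 51, -42: 53, -41: 53, -40: 53, -39: 53, -38: 53, -37: 51, -36: 47, -35: 46, -34: 46, -33: 50, -32: 110, -31: 203, -30: 233, -29: 210, -28: 176, -27: 161, -26: 176, -25: 206, -24: 230, -23: 236, -22: 237, -21: 237, -20: 237, -19: 237, -18: 243, -17: 251, -16: 254, -15: 255, -14: 255, -13: 255, -12: 255, -11: 252, -10: 198, -9: 76}
y 14 {-56: 160, -55: 160, -54: 1
[... 220 characters left out ...]
33, -29: 230, -28: 223, -27: 219, -26: 225, -25: 232, -24: 234, -23: 234, -22: 234, -21: 235, -20: 235, -19: 235, -18: 235, -17: 235, -16: 238, -15: 248, -14: 254, -13: 255, -12: 255, -11: 251, -10: 192, -9: 69}
w8 rest
y 0 {-56: 110, -55: 113, -54: 112, -53: 107, -52: 112, -51: 159, -50: 200, -49: 207, -48: 207, -47: 207, -46: 209, -45: 208, -44: 209, -43: 213, -42: 210, -41: 209, -40: 209, -39: 209, -38: 212, -37: 188, -36: 129, -35: 109, -34: 110, -33: 110, -32: 110, -31: 108, -30: 103, -29: 98, -28: 95, -27: 91, -26: 110, -25: 151, -24: 168, -23: 168, -22: 169, -21: 169, -20: 170, -19: 174, -18: 176, -17: 168, -16: 173, -15: 206, -14: 231, -13: 238, -12: 239, -11: 238, -10: 238, -9: 239}
```

>>> move_arm:
  rows:
    - {"slide": [-8,-55,20],"angular": [0,0,0]}
    - {"slide": [-15,-110,20],"angular": [0,0,0]}
    - {"slide": [-22,-165,20],"angular": [0,0,0]}
    - {"slide": [-22,-165,20],"angular": [0,0,0]}
    - {"slide": [-22,-165,20],"angular": [0,0,0]}

```text
time: 27.4
tool_pos: [615.7, -97.8, 110.4]
tcp_rot: [0.674, 0.739, 0.0, -0.001]
force: [-0.1, -0.5, 0.0]
width: 55.4
finger_force: 0.0
```

```bash
python3 - <<'E'
from rig import ctrl
from cmpc import *
c=ctrl.capture("wrist"); pickle.dump(c,open("w11.pkl","wb"))
prof(c,(653.5,-25.1),5.2)
print("w4 rest"); prof(pickle.load(open("w4.pkl","rb")),(653.5,-25.1),5.2,(0,))
print("w5"); prof(pickle.load(open("w5.pkl","rb")),(653.5,-25.1),5.2,(0,14))
E
```

```text
y 0 {-56: 136, -55: 135, -54: 127, -53: 110, -52: 150, -51: 228, -50: 244, -49: 243, -48: 243, -47: 244, -46: 244, -45: 244, -44: 245, -43: 244, -42: 243, -41: 243, -40: 244, -39: 244, -38: 227, -37: 157, -36: 104, -35: 104, -34: 127, -33: 135, -32: 135, -31: 139, -30: 144, -29: 125, -28: 92, -27: 81, -26: 85, -25: 129, -24: 197, -23: 215, -22: 215, -21: 216, -20: 219, -19: 236, -18: 252, -17: 254, -16: 254, -15: 253, -14: 253, -13: 253, -12: 254, -11: 253, -10: 253, -9: 199}
y -14 {-56: 210, -55: 210, -54: 210, -53: 207, -52: 182, -51: 119, -50: 83, -49: 80, -48: 83, -47: 85, -46: 87, -45: 88, -44: 90, -43: 92, -42: 94, -41: 96, -40: 97, -39: 99, -38: 100, -37: 102, -36: 102, -35: 103, -34: 105, -33: 106, -32: 107, -31: 133, -30: 189, -29: 223, -28: 226, -27: 237, -26: 243, -25: 243, -24: 248, -23: 252, -22: 252, -21: 252, -20: 253, -19: 253, -18: 253, -17: 253, -16: 253, -15: 253, -14: 253, -13: 253, -12: 253, -11: 253, -10: 250, -9: 220}
y 14 {-56: 213, -55: 213, -54: 213, -53: 212, -52: 186, -51: 104, -50: 59, -49: 55, -48: 56, -47: 56, -46: 56, -45: 56, -44: 56, -43: 56, -42: 56
[... 1057 characters left out ...]
32: 124, -31: 133, -30: 130, -29: 107, -28: 83, -27: 129, -26: 180, -25: 195, -24: 195, -23: 223, -22: 249, -21: 250, -20: 249, -19: 249, -18: 250, -17: 250, -16: 250, -15: 250, -14: 250, -13: 249, -12: 249, -11: 249, -10: 249, -9: 244}
y 14 {-56: 194, -55: 195, -54: 194, -53: 194, -52: 146, -51: 72, -50: 68, -49: 67, -48: 65, -47: 65, -46: 65, -45: 66, -44: 65, -43: 65, -42: 66, -41: 65, -40: 62, -39: 62, -38: 61, -37: 59, -36: 55, -35: 50, -34: 48, -33: 46, -32: 46, -31: 79, -30: 222, -29: 249, -28: 249, -27: 217, -26: 172, -25: 169, -24: 190, -23: 236, -22: 249, -21: 250, -20: 250, -19: 250, -18: 250, -17: 250, -16: 250, -15: 250, -14: 250, -13: 250, -12: 250, -11: 250, -10: 250, -9: 241}
```

Both catches are back at rest, with their noses over the plates: A's tip is 12.5 mm ahead of its housing, and B's is where it was before loading. The arm is clear, so I'm handing in.

```bash
python3 -c "
from rig import ctrl
print(ctrl.close_job())"
```

```text
the job is handed in; nothing more can be done
None
```

I laid both modules in their matching nests, and the wrist camera shows both catches back out over the plates. The job was handed in at about 27 s of the 72 s allowed; the hand-in returned no verdict.

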